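Shut the document box and lock its quarter-turn stud

TASK

Lock up the grey steel document box with the notebooks inside: lower its open lid until it is shut. Then turn the lever on the lid until the stud's cross bar lines up with the slot underneath (lever over the raised bar mark), press the hub fully home, and turn the lever a quarter turn clockwise to its stop. Do not knock away the ink bottle, the stapler or the magnifier beside the box.

Things in the scene. Friction and masses are not known exactly. Their poses are not given: they have to be found in the camera images.
- doc_box: Grey steel document box, fixed. Origin: centre of its underside on the desk. x runs from its front to its back (hinge side), y to its left; at yaw 0 the front faces the robot. Base 170 (x) x 230 (y) mm, rim 76 mm high, bails at the short sides stand out 14 mm. Shut, the lid spans x -89.5 to +88.5, y -119 to +119, top 80 mm above the desk; fastener's axis upright at x -51, y 0 mm.
- lid_hinge (a point): Middle of the lid's hinge axis, at the back rim: x = +88.5, y = 0, z = 76 mm in the box frame. The axis runs along the box's y.
- lid_front_edge (a point): Middle of the lid's free front edge, on its outer (top) face: 178 mm from the hinge axis, and 4 mm from the plane through the axis.
- box_lid (a joint): Lid angle in rad: 0 shut, grows as the front edge is raised; starts 0.75 to 1.15, stop at 1.35. Stiff hinge: the lid stays where it is left and takes 1 to 4 N at its front edge to move down. Sheet 4 mm thick with a 12 mm down-turned rim; outer face smooth except for the fastener. The lever sweeps only its left and back part: the right part (box y below -30 mm) is clear.
- stud (a joint): How far the captive stud is pushed down through the lid, in m: 0 out (start), 0.016 fully home. No spring: friction (4 N) holds it where it is left. With the lid shut its cross bar stands 2 mm above the slotted plate in the box; it goes through only if the bar lies along the slot (within 0.12 rad; being round it is drawn in from about 0.2), else it stops after 2 mm.
- lever (a joint): Lever angle in rad, growing clockwise seen from above the shut lid. 0: it points to the box's left (+y), at a raised bar mark on the lid; cross bar along the slot. pi/2: it points straight back, at a raised dot: locked, a firm stop. Other stop -0.7; none at 0. Starts 0.45 to 1.35. Light friction (0.05 N m) holds it where it is left. With the stud home it turns only from about 0 to pi/2.
- hub_top (a point): Centre of the round flat top of the lever's hub, on the fastener's axis: the place to press. Hub 28 mm in diameter. With the lid shut it is 120 mm above the desk with the stud out and 104 mm with the stud home.
- lever_end (a point): On top of the dark steel lever, centre of its round end, 60 mm from the fastener's axis, 5 mm below hub_top. The lever is a level bar 12 mm wide, 14 mm high, round end 16 mm wide, reaching 68 mm from the axis. With the lid shut its underside is 21 mm above the lid's top with the stud out, 5 mm with the stud home.
- slot (a point): Centre of the slot in the steel plate inside the box's front wall, at the plate's top face: x = -51, y = 0, z = 62 mm in the box frame. Slot 44 mm long (along the box's y) and 11 mm wide; plate 5 mm thick. The stud's round cross bar is 7 mm thick and 39 mm long and parallel to the lever.
- ink_bottle: Square ink bottle with round black cap, 48 x 48 x 56 mm, standing to the left of the box. Bystander. Origin at the centre of its underside.
- stapler: Black stapler, 36 x 132 x 47 mm, lying to the right of the box. Bystander. Origin at the centre of its underside.
- magnifier: Brass-rimmed magnifier with black grip, 81 x 172 x 13 mm, lying in front of the box. Bystander. Origin at the middle of its underside.

How it is judged:
By the outcome, as a careful person would: the job done as asked, in the order asked, and still so for the second after the job is handed in, with the robot touching nothing.
It also fails if it takes over 64 s, if anything falls off the work surface, if the arm or the gripper's body presses on something with over 40 N, if the wrist force passes 120 N, or if a joint passes its speed limit or range.

ROBOT

A 6-joint arm with a two-finger parallel gripper is mounted at the origin on a cart in front of the work surface, level with it; the furniture and walls round the work are solid. World frame = base frame: x ahead of the robot, y to its left, z up, the work surface at z = 0. Lengths are in m, angles in rad, forces in N, time in s.
With the tool pointing down it reaches from about 0.3 to 0.85 m from the base axis. Payload 4.2 kg.
Tool frame: the origin (TCP) lies at the very end of the fingers, on their centre line; the grasp point (between the pads) lies 19 mm behind it (r.grip_depth is the distance from the TCP to the grasp point, in m); z points along the fingers, y is the line along which they close (so a half turn about z gives the same grasp; the last joint's range is limited). The gripper opens to 91 mm and grips with 3 to 60 N. Pads are 32 mm wide; open, the fingers measure 118 mm over their backs; the gripper's body (76 mm by 178 mm) begins 60 mm behind the grasp point.
Start: joints at [-1.289, 0.32, 1.565, -0, 1.257, -0.02], TCP at [0.171, -0.549, 0.214] pointing down, gripper open.
Joint ranges: [-3.11, 3.11], [-0.84, 2.01], [0.21, 2.61], [-1.34, 4.49], [0.05, 2.63], [-2.56, 2.56]. Speed limits (rad/s): [2.57, 2.57, 3.14, 3.14, 3.14, 3.14].

INTERFACE

Orientations are given as [roll, pitch, yaw] about the fixed x, y, z axes, in that order (R = Rz(yaw) Ry(pitch) Rx(roll)).
In Python, from cell import r gives the robot as it stands.
- The arm moves only by the shell command python3 -m handwheel 'ROWS'. ROWS is JSON, a list of rows, each an object with "travel": the shift along the tool's x, y, z in cm, a list of three; "turn": the turn about the tool's z in rad; "hand": the closure, from 0 (fully open) to 1 (shut). A call has 1 to 5 rows; each row shifts and turns the commanded pose from where the row before left it, along the tool's axes as they then stand; what a row does not reach is not made up. A row lasts 1/10 s, in which the tool goes at most 50 mm and 8.59 degrees, less where a joint would pass 70% of its speed; a pose out of reach is approached as far as the arm can. A call is refused whole if a number of a shift passes 5 or a number of a turn 0.15, either way. A call with a gripper value outside its range is refused whole. The fingers move at their own pace and stop on an object; the grip force is fixed at half the most. Time passes only in rows, so rows that do not move let the fingers close. It gives the time, the measured TCP pose, the force, the opening and the grip force at its end, in the units of the state.
- r.state(): the state, without advancing time (a new reading comes with each control period).
- r.capture(name): name is "scene" or "side" or "wrist"; returns a dict with "image" (400x640x3 uint8, blue, green, red), "camera_matrix" (3x3 intrinsics, pixels), "D" ([k1, k2, p1, p2, k3] as OpenCV has them; the pictures are not rectified), "xyz" and "orientation" of the camera in the world. Camera axes: x right, y down, z forward; pixel columns grow to the right and rows downward; lengths in m; the calibration is good to about 2 mm. A picture is of the moment at which its call begins. There is no depth.
- r.sign_off(): hands the job in; it is judged then, once.
The state is a dict: "clock": time; "joint_positions": joint angles; "joint_velocities": joint speeds; "joint_torque": joint torques, N m; "ee_pos": TCP position; "tool_rot": TCP orientation; "ft_force": force on the tool from outside, world axes, zero at the start; "moment": the same for the moment, N m; "opening": finger opening in m; "finger_force": force on a finger pad.
Only numpy, scipy, OpenCV 4.12 (cv2) and the standard library are available. Lean on these libraries where they do the work, as an engineer would, in place of code of your own. Each camera call takes 0.05 s, during which the arm holds its last target. There are 200 camera calls.

## Working session

There is one attempt and no reset: what is moved stays moved. The work goes in short steps, Python scripts to look and compute and a shell command to move; the robot and the scene stay as the last step left them, time stands still between calls to the robot, and variables do not carry over. Pictures are saved under pics/ and viewed, at most 10 in all, crops included, and the job is handed in when it is done.

```bash
ls; mkdir -p pics; python3 - <<'E'
from cell import r
import cv2
s=r.state(); print(s['clock'],s['ee_pos'],s['tool_rot'],s['opening'])
for n in ['scene','side']:
    c=r.capture(n); cv2.imwrite(f'pics/{n}0.png',c['image']); print(n,c['xyz'],c['orientation'],c['camera_matrix'],c['D'])
E
```

```text
pics
0.0 [ 0.17076219 -0.54852895  0.21313562] [-3.13982264e+00  6.27402148e-06  3.01809346e-01] 0.09136816951687719
scene [-0.06347105  0.5510458   0.77322117] [-2.29770767  0.00728224 -2.33939023] [[452.84647896   0.         324.1845196 ]
 [  0.         452.84647896 201.48639783]
 [  0.           0.           1.        ]] [-0.09587436  0.          0.          0.          0.        ]
side [0.04734304 0.40701549 0.76339168] [-2.40302554  0.01845238 -2.26809547] [[398.52604468   0.         322.22694096]
 [  0.         398.52604468 201.38441205]
 [  0.           0.           1.        ]] [-0.08858135  0.          0.          0.          0.        ]
```

View pics/scene0.png

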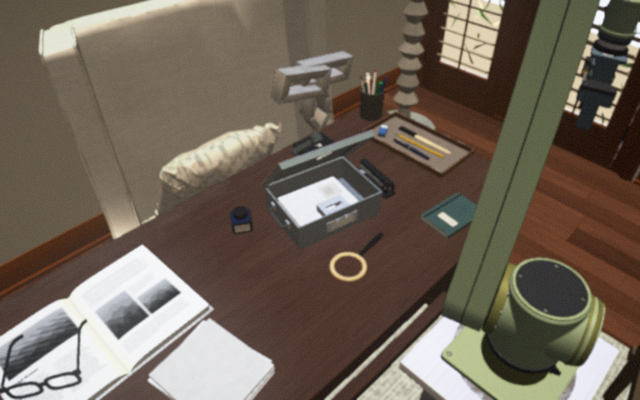

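View pics/side0.png

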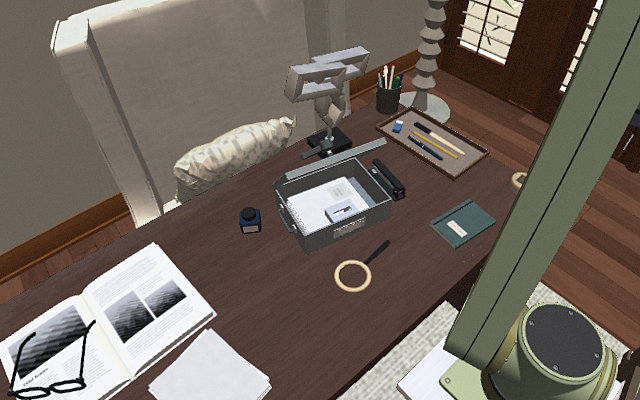

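The pictures show the open box around (330,200) in both views. The ink bottle is at (240,220), the stapler at (378,178) and the magnifier at (350,265). I'll enlarge the box.

```bash
python3 - <<'E'
import cv2
im=cv2.imread('pics/side0.png')[125:260,260:420]
cv2.imwrite('pics/side0c.png',cv2.resize(im,None,fx=4.4,fy=4.4,interpolation=cv2.INTER_CUBIC))
E
```

```text
(no output)
```

View pics/side0c.png

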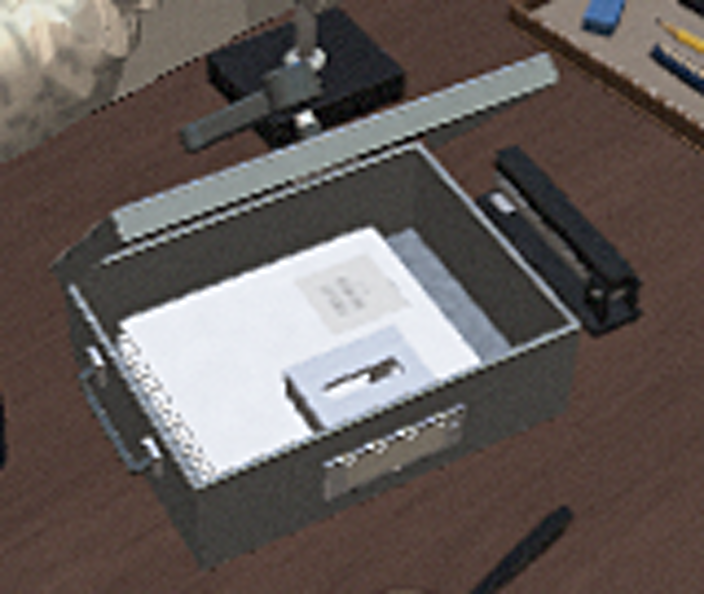

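The crop shows the rim corners: front-left (203,487), front-right (577,325), back-right (422,148). The lid's front outer edge runs from (113,212) to (550,57), with the lever end near (190,140). Next I'll compute the positions.

```bash
cat > h.py <<'E'
import numpy as np, cv2
from scipy.spatial.transform import Rotation as R
def ray(c,px):
    p=cv2.undistortPoints(np.array([[px]],float),np.array(c['camera_matrix']),np.array(c['D']))[0,0]
    d=R.from_euler('xyz',c['orientation']).as_matrix()@[p[0],p[1],1]
    return np.array(c['xyz']),d
def onz(c,px,z):
    o,d=ray(c,px); return o+d*(z-o[2])/d[2]
def proj(c,P):
    Rm=R.from_euler('xyz',c['orientation']).as_matrix().T
    return cv2.projectPoints(np.atleast_2d(np.array(P,float)),cv2.Rodrigues(Rm)[0],-Rm@np.array(c['xyz']),np.array(c['camera_matrix']),np.array(c['D']))[0][:,0]
def box(o,yaw,p):
    return np.array([*o,0])+R.from_euler('z',yaw).apply(p)
E
python3 - <<'E'
from cell import r
from h import *
c=r.capture('side')
f=lambda p:(p[0]/4.4+260-.4,p[1]/4.4+125-.4)
FL,FR,BR=[onz(c,f(p),.076) for p in[(203,487),(577,325),(422,148)]]
FLb=onz(c,f((210,565)),0)
print(FL,FR,BR,FLb,np.linalg.norm(FL-FR),np.linalg.norm(FR-BR))
yaw=np.arctan2(*(FL-FR)[[1,0]])-np.pi/2
o=(FL+BR)[:2]/2; print('o',o,'yaw',yaw, 'yaw2',np.arctan2(*(BR-FR)[[1,0]]))
# lid angle: left and right front outer corners: intersect ray with planes y_box=±119
b=R.from_euler('z',yaw)
for p,y in(((113,212),.119),((550,57),-.119)):
    C,d=ray(c,f(p)); Cb=b.inv().apply(C-[*o,0]); db=b.inv().apply(d)
    P=Cb+db*(y-Cb[1])/db[1]; v=P-[.0885,0,.076]
    print('lid corner box',P,'r',np.hypot(v[0],v[2]),'ang',np.arctan2(v[2],-v[0])-np.arctan2(4,178))
for n,p,z in(('ink',(250,207),.056),('stapA',f((510,150)),.047),('stapB',f((620,290)),.047),('magring',(353,276),.01),('maggrip',(387,243),.01),('lampbase',f((400,80)),.02)):print(n,onz(c,p,z), b.inv().apply(onz(c,p,z)-[*o,0]))
print(proj(c,[box(o,yaw,p) for p in[(-.085,.115,.076),(.085,.115,.076),(-.085,-.115,0)]]))
E
```

```text
[0.48254135 0.10567376 0.076     ] [ 0.43718918 -0.11259526  0.076     ] [ 0.59464432 -0.14723631  0.076     ] [0.48763667 0.10172485 0.        ] 0.2229308914326138 0.16122073061849207
o [ 0.53859283 -0.02078128] yaw -0.2048660212813227 yaw2 -0.21655587818828775
lid corner box [-0.01714049  0.119       0.21311442] r 0.1730903733058433 ang 0.891863875715151
lid corner box [-0.01992613 -0.119       0.21125882] r 0.1733527405186074 ang 0.8726004408699861
ink [0.6486294  0.14540453 0.056     ] [0.07392734 0.18509597 0.056     ]
stapA [ 0.58109989 -0.21000658  0.047     ] [ 0.08011339 -0.1766208   0.047     ]
stapB [ 0.45629702 -0.17261615  0.047     ] [-0.04968618 -0.16540166  0.047     ]
magring [0.36883377 0.06800174 0.01      ] [-0.18427076  0.05239131  0.01      ]
maggrip [ 0.38248863 -0.05279774  0.01      ] [-0.14632649 -0.06310416  0.01      ]
lampbase [ 0.69817942 -0.22785173  0.02      ] [ 0.19837493 -0.17027459  0.02      ]
[[305.57639223 237.1604378 ]
 [274.11371975 187.95411202]
 [389.9055753  219.71977064]]
```

```bash
cat >> h.py <<'E'
O=np.array([.539,-.021]); YAW=-.21
def where(s):
    p=R.from_euler('z',-YAW).apply(np.array(s['ee_pos'])-[*O,0]); 
    print('t',round(s['clock'],2),'box mm',(p*1e3).round(1),'yaw rel',round(s['tool_rot'][2]-YAW,3),'F',np.round(s['ft_force'],1),'op',round(s['opening']*1e3,1)); return p
def go(s,tgt):
    "tool-axis shift in cm to a box-frame target (mm)"
    d=R.from_euler('z',YAW).apply(np.array(tgt)/1e3-where(s)); 
    print('travel cm',(R.from_euler('xyz',s['tool_rot']).inv().apply(d)*100).round(2))
E
python3 -m handwheel '[{"travel":[0,0,-3],"turn":0.128,"hand":1},{"travel":[0,0,-3],"turn":0.128,"hand":1},{"travel":[0,0,-3],"turn":0.128,"hand":1},{"travel":[0,0,-1],"turn":0.128,"hand":1},{"travel":[0,0,0],"turn":0,"hand":1}]'
python3 -c "
from h import *; from cell import r; go(r.state(),[6,-75,260])"
```

```text
clock: 0.65
ee_pos: [0.1711, -0.5497, 0.3157]
tool_rot: [3.138, -0.002, -0.21]
ft_force: [-0.1, 0.8, 0.3]
opening: 0.0543
finger_force: 0.0
t 0.65 box mm [-249.6 -593.8  315.7] yaw rel 0.0 F [-0.1  0.8  0.3] op 54.3
travel cm [ 25.55 -51.9    5.44]
```

```bash

python3 -m handwheel '[{"travel":[2,-3.5,0],"turn":0,"hand":1},{"travel":[2,-3.5,0],"turn":0,"hand":1},{"travel":[2,-3.5,0],"turn":0,"hand":1},{"travel":[2,-3.5,0],"turn":0,"hand":1},{"travel":[2,-3.5,0],"turn":0,"hand":1}]' | head -2
python3 -m handwheel '[{"travel":[2,-3.5,0],"turn":0,"hand":1},{"travel":[2,-3.5,0],"turn":0,"hand":1},{"travel":[2,-3.5,0],"turn":0,"hand":1},{"travel":[2,-3.5,0],"turn":0,"hand":1},{"travel":[2,-3.5,0],"turn":0,"hand":1}]' | head -2
python3 -c "
from h import *; from cell import r; go(r.state(),[6,-75,260])"
```

```text
clock: 1.15
ee_pos: [0.3056, -0.3969, 0.3124]
clock: 1.65
ee_pos: [0.4398, -0.2467, 0.3125]
t 1.65 box mm [ -49.9 -241.4  312.5] yaw rel 0.003 F [ 0.8  0.3 -0.7] op 0.2
travel cm [  5.66 -16.62   5.25]
```

```bash

python3 -m handwheel '[{"travel":[1.1,-3.4,0],"turn":0,"hand":1},{"travel":[1.1,-3.3,0],"turn":0,"hand":1},{"travel":[1.1,-3.3,0],"turn":0,"hand":1},{"travel":[1.1,-3.3,0],"turn":0,"hand":1},{"travel":[1.2,-3.3,1]}]' | head -3
python3 - <<'E'
from h import *; from cell import r; import cv2
go(r.state(),[6,-75,210])
c=r.capture('wrist'); d=r.capture('side')
cv2.imwrite('pics/w1.png',np.hstack([cv2.resize(c['image'],None,fx=.625,fy=.625),cv2.resize(d['image'][60:260,240:440],(400,400))[:250]]) if 0 else c['image'])
E
```

```text
t 1.65 box mm [ -49.9 -241.4  312.5] yaw rel 0.003 F [ 0.8  0.3 -0.7] op 0.2
travel cm [  5.67 -16.62  10.25]validation failed for argument at $[4]...
```

View pics/w1.png

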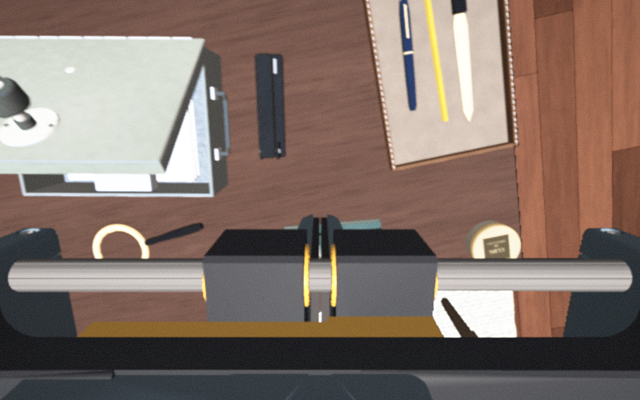

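The wrist view shows the lid from above and its hub at (10,100), with its right edge running from (205,40) to (165,170). The box front rim is level at row 193, so the yaw is right. The last move was refused because a row lacked its fields, so I'll retype it.

```bash

python3 -m handwheel '[{"travel":[1.1,-3.4,0],"turn":0,"hand":1},{"travel":[1.1,-3.3,0],"turn":0,"hand":1},{"travel":[1.1,-3.3,0],"turn":0,"hand":1},{"travel":[1.1,-3.3,0],"turn":0,"hand":1},{"travel":[1.2,-3.3,2],"turn":0,"hand":1}]' | head -2
python3 -m handwheel '[{"travel":[0,0,2.5],"turn":0,"hand":1},{"travel":[0,0,2.5],"turn":0,"hand":1},{"travel":[0,0,1.5],"turn":0,"hand":1},{"travel":[0,0,1],"turn":0,"hand":1},{"travel":[0,0,0.5],"turn":0,"hand":1}]'
python3 - <<'E'
from h import *; from cell import r; import cv2
go(r.state(),[6,-75,200])
# arc of TCP for the remaining lid angles (contact r=.16, front corner 16 mm ahead of the TCP)
for a in np.linspace(.88,0,12): print(round(a,2),np.round([88.5-160*np.cos(a)+4*np.sin(a)+16,76+160*np.sin(a)+4*np.cos(a)],1))
E
```

```text
clock: 2.25
ee_pos: [0.5301, -0.0976, 0.295]
clock: 2.75
ee_pos: [0.5281, -0.0983, 0.2124]
tool_rot: [3.141, 0.003, -0.21]
ft_force: [-0.0, 0.4, 1.0]
opening: 0.0004
finger_force: 0.0
t 2.75 box mm [  5.4 -77.8 212.4] yaw rel 0.0 F [-0.   0.4  1. ] op 0.4
travel cm [ 0.06 -0.28  1.24]
0.88 [  5.6 201.9]
0.8 [ -4.1 193.6]
0.72 [-13.2 184.5]
0.64 [-21.4 174.8]
0.56 [-28.9 164.4]
0.48 [-35.6 153.4]
0.4 [-41.3 142. ]
0.32 [-46.1 130.1]
0.24 [-50.  117.9]
0.16 [-52.8 105.4]
0.08 [-54.7  92.8]
0.0 [-55.5  80. ]
```

```bash

python3 -m handwheel '[{"travel":[0,0,1],"turn":0,"hand":1},{"travel":[-0.9,0,0.9],"turn":0,"hand":1},{"travel":[-0.9,0,0.9],"turn":0,"hand":1},{"travel":[-0.8,0,1],"turn":0,"hand":1},{"travel":[-0.8,0,1.05],"turn":0,"hand":1}]' | sed -n '1,2p;4p'
python3 -m handwheel '[{"travel":[-0.7,0,1.1],"turn":0,"hand":1},{"travel":[-0.55,0,1.15],"turn":0,"hand":1},{"travel":[-0.5,0,1.2],"turn":0,"hand":1},{"travel":[-0.4,0,1.2],"turn":0,"hand":1},{"travel":[0,0,0],"turn":0,"hand":1}]' | sed -n '1,2p;4p'
python3 - <<'E'
from h import *; from cell import r; import cv2
go(r.state(),[-50,-75,118])
c=r.capture('side')
cv2.imwrite('pics/s2.png',cv2.resize(c['image'][60:260,220:460],None,fx=3,fy=3,interpolation=cv2.INTER_CUBIC))
E
```

```text
clock: 3.25
ee_pos: [0.497, -0.0913, 0.1661]
ft_force: [2.5, -0.6, 0.7]
clock: 3.75
ee_pos: [0.4735, -0.0862, 0.118]
ft_force: [-0.3, -0.2, 0.4]
t 3.75 box mm [-50.5 -77.4 118. ] yaw rel 0.0 F [-0.3 -0.2  0.4] op 0.5
travel cm [ 0.05 -0.24  0.  ]
```

View pics/s2.png

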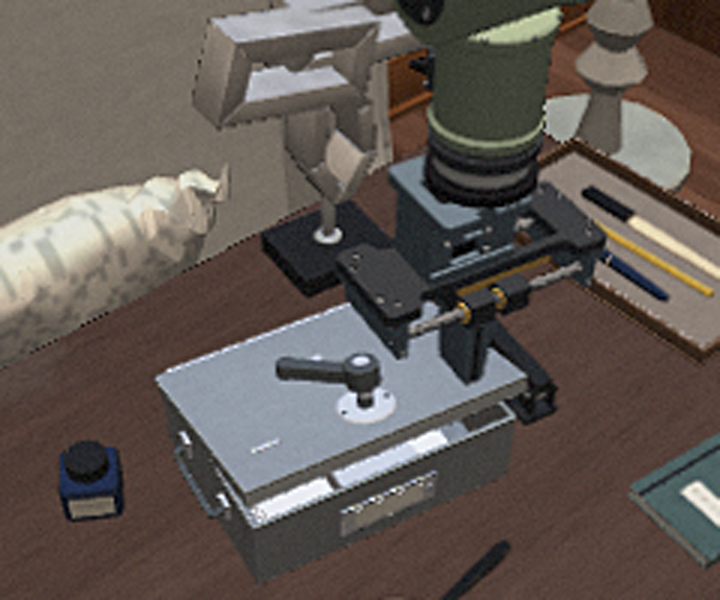

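The picture shows the lid following the fingers, now about 0.2 rad open. The hub is at (362,365) and the lever points back-left to (285,365), with the bar mark at (265,445). I'll press the lid shut.

```bash

python3 -m handwheel '[{"travel":[-0.3,0,1.2],"turn":0,"hand":1},{"travel":[-0.2,0,1.2],"turn":0,"hand":1},{"travel":[0,0,1],"turn":0,"hand":1},{"travel":[0,0,0.4],"turn":0,"hand":1},{"travel":[0,0,0.2],"turn":0,"hand":1}]' | sed -n '1,2p;4p'
python3 -m handwheel '[{"travel":[0,0,0.2],"turn":0,"hand":1},{"travel":[0,0,0],"turn":0,"hand":1}]' | sed -n '1,2p;4p'
```

```text
clock: 4.3
ee_pos: [0.4699, -0.0853, 0.0801]
ft_force: [-6.3, 1.0, 22.8]
clock: 4.5
ee_pos: [0.4699, -0.0853, 0.0801]
ft_force: [-7.6, 1.3, 25.0]
```

```bash

python3 -m handwheel '[{"travel":[0,0,-3],"turn":0,"hand":0.5},{"travel":[-1,-1.5,-4],"turn":0,"hand":0.5},{"travel":[-2,-2,-4],"turn":0,"hand":0.5},{"travel":[-2,-2,-4],"turn":0,"hand":0.5},{"travel":[0,0,0],"turn":0,"hand":0.5}]' | sed -n '1,2p;4,5p'
python3 - <<'E'
from h import *; from cell import r; import cv2
where(r.state())
c=r.capture('wrist'); cv2.imwrite('pics/w3.png',c['image'])
print(c['xyz'],c['orientation'])
for p in[(-51,0,120),(-85,115,76),(-85,-115,76),(-51,60,115)]: print(p,proj(c,box(O,YAW,np.array(p)/1e3)))
E
```

```text
clock: 5.0
ee_pos: [0.4341, -0.0193, 0.2325]
ft_force: [0.8, -0.6, 0.2]
opening: 0.0373
t 5.0 box mm [-102.9  -20.2  232.5] yaw rel 0.002 F [ 0.8 -0.6  0.2] op 37.3
[ 0.49911244 -0.03198327  0.40356401] [ 2.90803445e+00  2.29884600e-03 -1.77988031e+00]
(-51, 0, 120) [[296.77846308 135.10371051]]
(-85, 115, 76) [[179.35798292 168.96052872]]
(-85, -115, 76) [[421.56216615 169.26170806]]
(-51, 60, 115) [[223.84476691 134.71592036]]
```

View pics/w3.png

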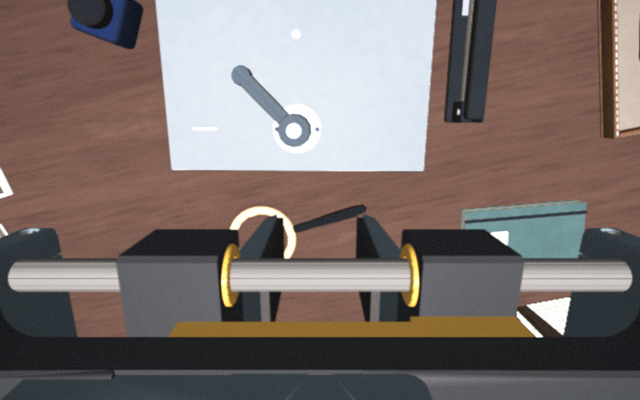

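The wrist view shows the lid shut with corners at (172,170) and (425,170). The hub top is at (293.5,130), the lever end at (241,75), the bar mark at (205,128) and the dot at (296,34). I'll refine the box position with these.

```bash
python3 - <<'E'
from h import *; from cell import r; import cv2
c=r.capture('wrist'); s=r.state()
g=cv2.cvtColor(c['image'],cv2.COLOR_BGR2GRAY)
row=g[60:168]; print([ (y,np.where(g[y,140:460]>130)[0][[0,-1]]+140) for y in(20,90,160)])
B=lambda px,z:(R.from_euler('z',-YAW).apply(onz(c,px,z)-[*O,0])*1e3).round(1)
print('corners',B((172,170),.08),B((425,170),.08)); h=B((293.5,130),.120); e=B((241,75),.115)
print('hub',h,'end',e,'len',np.linalg.norm((e-h)[:2]),'lever ang',np.arctan2((e-h)[0],(e-h)[1]))
print('bar',B((205,128),.08),'dot',B((296,34),.08))
E
```

```text
[(20, array([153, 434])), (90, array([160, 429])), (160, array([167, 424]))]
corners [-85.9 117.9  80. ] [ -85.7 -117.5   80. ]
hub [-47.7   1.2 120. ] end [ -5.9  41.7 115. ] len 58.20214772669477 lever ang 0.8011927186272534
bar [-47.5  84.2  80. ] dot [30.9  0.7 80. ]
```

```bash
sed -i 's/^O=.*/O=np.array([.5426,-.021]); YAW=-.21/' h.py
python3 -m handwheel '[{"travel":[1.8,-1.1,1],"turn":0,"hand":0.74},{"travel":[1.8,-1.1,1],"turn":0,"hand":0.74},{"travel":[1.8,-1.1,1],"turn":0,"hand":0.74},{"travel":[1.7,-1,1],"turn":0,"hand":0.74},{"travel":[1.7,-1,1],"turn":0,"hand":0.74}]' | sed -n '1,2p'
python3 -m handwheel '[{"travel":[0,0,0.3],"turn":-0.15,"hand":0.74},{"travel":[0,0,0.3],"turn":-0.15,"hand":0.74},{"travel":[0,0,0.3],"turn":-0.15,"hand":0.74},{"travel":[0,0,0.3],"turn":-0.15,"hand":0.74},{"travel":[0,0,0.3],"turn":-0.15,"hand":0.74}]' | sed -n '1,2p'
python3 -c "
from h import *; from cell import r; s=r.state();go(s,[-18,32,95]);print(s['joint_positions'])"
```

```text
clock: 5.6
ee_pos: [0.5297, 0.012, 0.1743]
clock: 6.1
ee_pos: [0.5289, 0.0117, 0.1596]
t 6.1 box mm [-20.2  29.1 159.6] yaw rel 0.755 F [ 0.9 -0.1  0.1] op 24.1
travel cm [ 0.38 -0.05  6.46]
[ 5.85474794e-04  2.91644915e-01  1.75064127e+00 -3.76257584e-04
  1.10323183e+00  1.02643133e+00]
```

```bash

python3 -m handwheel '[{"travel":[0.4,0,2],"turn":-0.015,"hand":0.74},{"travel":[0,0,2],"turn":0,"hand":0.74},{"travel":[0,0,1.5],"turn":0,"hand":0.74},{"travel":[0,0,1],"turn":0,"hand":0.74},{"travel":[0,0,0],"turn":0,"hand":0.74}]' | sed -n '1,2p;4p'
python3 -m handwheel '[{"travel":[-0.04,-0.61,0],"turn":-0.133,"hand":0.74},{"travel":[-0.04,-0.61,0],"turn":-0.133,"hand":0.74},{"travel":[-0.04,-0.61,0],"turn":-0.133,"hand":0.74}]' | sed -n '1,2p;4p'
python3 -c "
from h import *; from cell import r; s=r.state();go(s,[-51+46*np.sin(.4),46*np.cos(.4),95])"
```

```text
clock: 6.6
ee_pos: [0.5314, 0.014, 0.0944]
ft_force: [-0.6, -0.2, 0.6]
clock: 6.9
ee_pos: [0.5212, 0.0276, 0.0972]
ft_force: [0.8, -0.3, -0.1]
t 6.9 box mm [-31.1  43.   97.2] yaw rel 1.169 F [ 0.8 -0.3 -0.1] op 23.7
travel cm [-0.14 -0.16  0.22]
```

```bash

python3 -m handwheel '[{"travel":[-0.18,-0.75,0.2],"turn":-0.133,"hand":0.74},{"travel":[-0.04,-0.61,0],"turn":-0.133,"hand":0.74},{"travel":[-0.04,-0.61,0],"turn":-0.133,"hand":0.74},{"travel":[0,0,0],"turn":0,"hand":0.74}]' | sed -n '1,2p;4p'
python3 -c "
from h import *; from cell import r; s=r.state();go(s,[-51,46,95])"
```

```text
clock: 7.3
ee_pos: [0.5018, 0.0349, 0.0954]
ft_force: [0.9, 0.1, 0.7]
t 7.3 box mm [-51.5  46.2  95.4] yaw rel 1.563 F [0.9 0.1 0.7] op 23.8
travel cm [-0.02  0.05  0.04]
```

```bash

python3 -m handwheel '[{"travel":[0,0.05,0],"turn":0,"hand":1},{"travel":[0,0,0],"turn":0,"hand":1},{"travel":[0,0,0],"turn":0,"hand":1},{"travel":[0,0,0],"turn":0,"hand":1},{"travel":[0,0,0],"turn":0,"hand":1}]' | sed -n '1,2p;4,6p'
python3 -c "
from h import *; from cell import r; s=r.state();go(s,[-51,46,95])"
python3 -m handwheel '[{"travel":[0,0,0],"turn":0,"hand":0.7},{"travel":[0,0,0],"turn":0,"hand":0.7},{"travel":[0,0,-3],"turn":0,"hand":0.7},{"travel":[0,0,-3],"turn":0,"hand":0.7},{"travel":[0,0,-1],"turn":0,"hand":1}]' | sed -n '1,2p;4,6p'
python3 -c "
from h import *; from cell import r; s=r.state();go(s,[-51,0,123])"
```

```text
clock: 7.8
ee_pos: [0.503, 0.0349, 0.0952]
ft_force: [1.2, 1.0, 1.3]
opening: 0.0144
finger_force: 30.0
t 7.8 box mm [-50.3  46.4  95.2] yaw rel 1.562 F [1.2 1.  1.3] op 14.4
travel cm [-0.04 -0.07  0.02]
clock: 8.3
ee_pos: [0.5033, 0.0348, 0.1672]
ft_force: [-0.2, -0.8, 0.5]
opening: 0.0221
finger_force: 0.0
t 8.3 box mm [-50.1  46.4 167.2] yaw rel 1.563 F [-0.2 -0.8  0.5] op 22.1
travel cm [-4.64 -0.07  4.42]
```

```bash

python3 -m handwheel '[{"travel":[-1.6,0,0],"turn":0,"hand":1},{"travel":[-1.6,0,0],"turn":0,"hand":1},{"travel":[-1.4,-0.07,1.5],"turn":0,"hand":1},{"travel":[0,0,1.5],"turn":0,"hand":1},{"travel":[0,0,1],"turn":0,"hand":1}]' | sed -n '1,2p;4,6p'
python3 - <<'E'
from h import *; from cell import r; import cv2
s=r.state();go(s,[-51,0,120])
c=r.capture('side')
cv2.imwrite('pics/s4.png',cv2.resize(c['image'][100:260,240:440],None,fx=3.6,fy=3.6,interpolation=cv2.INTER_CUBIC))
E
```

```text
clock: 8.8
ee_pos: [0.4902, -0.0102, 0.1232]
ft_force: [0.2, -0.1, -0.2]
opening: 0.0003
finger_force: 0.0
t 8.8 box mm [-53.5  -0.4 123.2] yaw rel 1.562 F [ 0.2 -0.1 -0.2] op 0.3
travel cm [0.04 0.25 0.32]
```

View pics/s4.png

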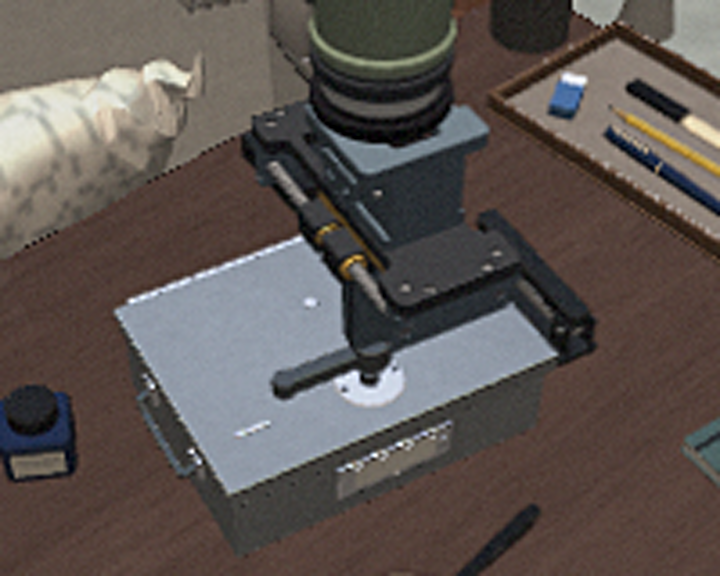

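The side view shows the lid shut with the fingers over the hub. The lever runs from the hub at (372,355) to its end near (286,378). I'll check that against the projections.

```bash
python3 - <<'E'
from h import *; from cell import r
c=r.capture('side')
for a in(0,.15,.3,.45): print(a,((proj(c,[box(O,YAW,np.array([-51+q*np.sin(a),q*np.cos(a),115])/1e3) for q in(60,0)])-[240,100]+.4)*3.6).round(0).tolist())
im=cv2.cvtColor(c['image'],cv2.COLOR_BGR2GRAY)[195:215,308:348]; print(im)
E
```

```text
0 [[286.0, 378.0], [372.0, 343.0]]
0.15 [[280.0, 368.0], [372.0, 343.0]]
0.3 [[276.0, 357.0], [372.0, 343.0]]
0.45 [[275.0, 347.0], [372.0, 343.0]]
[[155 156 152 159 157 159 154 159 158 157 156 155 157 158 155 160 156 158
  158 159 156 154 158 155 158 160 164 156  92  19  36  45  38  37  41  38
   40  49  65  52]
 [158 154 156 158 155 151 152 157 156 158 160 157 156 159 157 152 157 156
  156 157 156 156 160 160 159 163 161 141 115  49  33  41  39  43  52  65
   74  95 106 109]
 [151 158 160 157 160 158 156 157 156 155 154 152 158 158 161 156 155 157
  156 160 164 164 163 166 150 110  92  81  85  79  36  36  45  77  99  91
   92  96  84  53]
 [158 157 155 156 155 157 154 156 153 158 157 157 157 158 160 161 159 158
  160 164 162 154 115 110  78  80  78  82  89  88  75  32  56  82  88  83
   79  54  33  31]
 [156 159 159 160 157 155 159 153 160 162 159 160 163 160 158 158 162 162
  162 153 104  74  83  82  81  85  87  92  91  91  81  49  37  32  24  25
   25  38  33  23]
 [155 156 155 157 161 154 155 156 156 156 157 157 159 159 165 161 150 112
  109  74  80  79  83  85  90  89  92  88  
[... 1688 characters left out ...]
 214 216 217
  219 217 219 218]
 [156 157 159 153 156 153 158 157 169 168 134 144 171 162 162 158 156 161
  156 157 160 160 155 158 157 155 155 154 160 183 207 221 216 215 222 222
  222 220 209 191]
 [156 156 156 153 154 156 156 158 154 161 158 160 161 162 158 156 158 156
  163 161 158 155 157 159 154 156 155 156 150 153 162 176 180 197 204 195
  190 189 171 151]
 [154 155 157 155 157 157 156 154 154 156 156 155 156 154 154 156 157 157
  158 160 157 159 158 155 157 155 155 157 155 153 154 152 153 157 156 152
  153 145 149 155]
 [154 162 156 157 157 154 156 153 155 155 154 155 157 153 155 157 158 153
  154 154 156 157 158 158 159 159 155 157 151 160 155 155 156 153 155 154
  151 153 155 159]]
```

The lever end matches angle 0, so I'll press the hub.

```bash

python3 -m handwheel '[{"travel":[0,0.25,0.2],"turn":0,"hand":1},{"travel":[0,0,0.4],"turn":0,"hand":1},{"travel":[0,0,0.4],"turn":0,"hand":1},{"travel":[0,0,0.4],"turn":0,"hand":1},{"travel":[0,0,0],"turn":0,"hand":1}]' | sed -n '1,2p;4p'
python3 -m handwheel '[{"travel":[0,0,0.4],"turn":0,"hand":1},{"travel":[0,0,0.3],"turn":0,"hand":1},{"travel":[0,0,0.2],"turn":0,"hand":1},{"travel":[0,0,0],"turn":0,"hand":1}]' | sed -n '1,2p;4p'
```

```text
clock: 9.4
ee_pos: [0.4943, -0.0104, 0.1107]
ft_force: [0.3, 0.2, 0.8]
clock: 9.8
ee_pos: [0.4946, -0.0104, 0.1039]
ft_force: [-2.9, 0.6, 17.1]
```

```bash

python3 -m handwheel '[{"travel":[0,0,0.3],"turn":0,"hand":1},{"travel":[0,0,0],"turn":0,"hand":1}]' | sed -n '1,2p;4p'
python3 -m handwheel '[{"travel":[0,0,-3],"turn":0,"hand":0.74},{"travel":[1.6,0,-1],"turn":0,"hand":0.74},{"travel":[1.6,0,0],"turn":0,"hand":0.74},{"travel":[1.4,0,0],"turn":0,"hand":0.74},{"travel":[0,0,0],"turn":0,"hand":0.74}]' | sed -n '1,2p;4,5p'
python3 -c "
from h import *; from cell import r; s=r.state();go(s,[-51,46,86])"
```

```text
clock: 10.0
ee_pos: [0.4951, -0.0104, 0.1036]
ft_force: [-8.1, 0.1, 34.7]
clock: 10.5
ee_pos: [0.5037, 0.0356, 0.1382]
ft_force: [-0.1, -0.8, 0.3]
opening: 0.0239
t 10.5 box mm [-49.9  47.3 138.2] yaw rel 1.565 F [-0.1 -0.8  0.3] op 23.9
travel cm [-0.13 -0.1   5.22]
```

```bash

python3 -m handwheel '[{"travel":[-0.1,-0.1,2],"turn":0,"hand":0.74},{"travel":[0,0,2],"turn":0,"hand":0.74},{"travel":[0,0,1],"turn":0,"hand":0.74},{"travel":[0,0,0],"turn":0,"hand":0.74}]' | sed -n '1,2p;4p'
python3 -m handwheel '[{"travel":[-0.04,0.61,0],"turn":0.133,"hand":0.74},{"travel":[-0.04,0.61,0],"turn":0.133,"hand":0.74},{"travel":[-0.04,0.61,0],"turn":0.133,"hand":0.74},{"travel":[-0.04,0.61,0],"turn":0.133,"hand":0.74},{"travel":[0,0,0],"turn":0,"hand":0.74}]' | sed -n '1,2p;4p'
python3 -c "
from h import *; from cell import r; s=r.state();a=.532;go(s,[-51+46*np.sin(a),46*np.cos(a),88])"
```

```text
clock: 10.9
ee_pos: [0.5014, 0.0333, 0.0872]
ft_force: [-0.2, -0.0, -0.4]
clock: 11.4
ee_pos: [0.5251, 0.022, 0.0895]
ft_force: [0.3, -0.1, 0.6]
t 11.4 box mm [-26.   38.4  89.5] yaw rel 1.03 F [ 0.3 -0.1  0.6] op 23.3
travel cm [ 0.02 -0.2   0.15]
```

```bash

python3 -m handwheel '[{"travel":[-0.02,0.45,0.1],"turn":0.133,"hand":0.74},{"travel":[-0.04,0.61,0],"turn":0.133,"hand":0.74},{"travel":[-0.04,0.61,0],"turn":0.133,"hand":0.74},{"travel":[-0.04,0.61,0],"turn":0.133,"hand":0.74},{"travel":[0,0,0],"turn":0,"hand":0.74}]' | sed -n '1,2p;4p'
python3 -m handwheel '[{"travel":[-0.04,0.61,0],"turn":0.133,"hand":0.74},{"travel":[-0.04,0.61,0],"turn":0.133,"hand":0.74},{"travel":[-0.04,0.61,0],"turn":0.133,"hand":0.74},{"travel":[0,0,0],"turn":0,"hand":0.74}]' | sed -n '1,2p;4p'
python3 -c "
from h import *; from cell import r; s=r.state();go(s,[-5,0,88])"
```

```text
clock: 11.9
ee_pos: [0.5364, 0.0028, 0.0884]
ft_force: [-0.5, -0.5, 0.7]
clock: 12.3
ee_pos: [0.5377, -0.0152, 0.0883]
ft_force: [0.2, 0.6, -0.6]
t 12.3 box mm [-5.9  4.6 88.3] yaw rel 0.104 F [ 0.2  0.6 -0.6] op 23.7
travel cm [0.05 0.47 0.03]
```

```bash

python3 -m handwheel '[{"travel":[0,0.47,0],"turn":0.1,"hand":0.74},{"travel":[0,0.3,0],"turn":0,"hand":0.74},{"travel":[0,0.2,0],"turn":0,"hand":0.74},{"travel":[0,0,0],"turn":0,"hand":0.74}]' | sed -n '1,2p;4p'
python3 -m handwheel '[{"travel":[0,0.2,0],"turn":0,"hand":0.74},{"travel":[0,0.1,0],"turn":0,"hand":0.74},{"travel":[0,0,0],"turn":0,"hand":0.74}]' | sed -n '1,2p;4p'
python3 -c "
from h import *; from cell import r; s=r.state();go(s,[-5,0,88])"
```

```text
clock: 12.7
ee_pos: [0.5367, -0.024, 0.0882]
ft_force: [1.0, 3.6, 0.4]
clock: 13.0
ee_pos: [0.5365, -0.0254, 0.0883]
ft_force: [3.8, 9.7, 1.0]
t 13.0 box mm [-5.1 -5.5 88.3] yaw rel 0.001 F [3.8 9.7 1. ] op 23.6
travel cm [ 0.01 -0.55  0.03]
```

```bash

python3 -m handwheel '[{"travel":[0,0.1,0],"turn":0,"hand":0.74},{"travel":[0,-0.6,0],"turn":0,"hand":0.6},{"travel":[0,0,0],"turn":0,"hand":0.6},{"travel":[0,0,-3],"turn":0,"hand":0.6},{"travel":[0,0,-4],"turn":0,"hand":0.6}]' | sed -n '1,2p;4p'
python3 -m handwheel '[{"travel":[-3,0,-3],"turn":0,"hand":0.6},{"travel":[-4,0,-3],"turn":0,"hand":0.6},{"travel":[-4,0,-2],"turn":0,"hand":0.6},{"travel":[0,0,0],"turn":0,"hand":0.6}]' | sed -n '1,2p;4p'
python3 - <<'E'
from h import *; from cell import r; import cv2
where(r.state())
c=r.capture('wrist'); cv2.imwrite('pics/w5.png',c['image'])
for p in[(-51,0,104),(9,0,99),(9,0,115),(-51,0,120)]: print(p,proj(c,box(O,YAW,np.array(p)/1e3)))
E
```

```text
clock: 13.5
ee_pos: [0.5343, -0.0231, 0.1565]
ft_force: [0.3, -0.6, 0.5]
clock: 13.9
ee_pos: [0.4259, 0.0003, 0.2407]
ft_force: [0.7, -0.4, 0.1]
t 13.9 box mm [-118.6   -3.5  240.7] yaw rel 0.001 F [ 0.7 -0.4  0.1] op 36.2
(-51, 0, 104) [[317.27605748 113.89936248]]
(9, 0, 99) [[317.19442968  39.55936879]]
(9, 0, 115) [[317.06516008  35.32865354]]
(-51, 0, 120) [[317.15560498 113.89537896]]
```

View pics/w5.png

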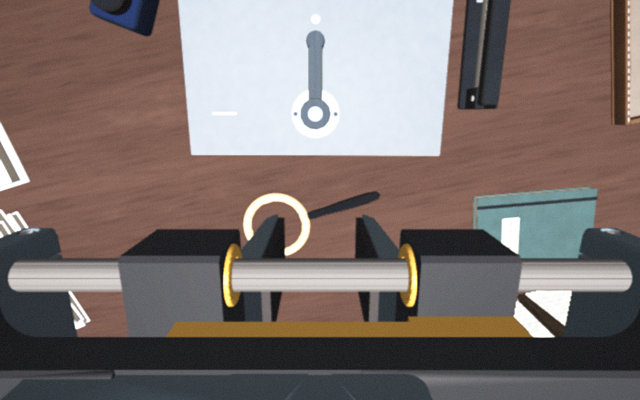

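The lid is shut and the hub is at (316,114). The lever points straight back, with its end at (315,40) in line with the dot at (316,19), so it is locked. The bystanders have not moved and the gripper touches nothing.

```bash
python3 -c "
from cell import r; print(r.sign_off())"
```

```text
the job is handed in; nothing more can be done
None
```

The box is shut and locked: lid down, stud pressed fully home, lever turned clockwise to its stop over the dot, bystanders undisturbed; handed in after about 14 s of robot time, verdict not shown.

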